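# Prop the frame stub on its kickstand and hold it upright

### The job

Stand the yellow sleeve upright and centred on the red round seat of the grey test stand and let go of it. Then flip the red kickstand down over centre until it snaps to its stop, take the leaning frame by its black rubber grip, raise it upright so that the kickstand's foot bears firmly on the sleeve, and finish while still holding it there: without your hold it would tip back. Leave the hammer, tape roll and yellow channel where they are.

Things in the scene. Friction and masses are not known exactly. Their poses are not given: they have to be found in the camera images.
- stand: grey test stand fixed to the bench: plate 150 x 290 x 12 mm. Origin on the underside; x axis runs along the frame's pivot, which lies 55 mm above the bench over the origin; y points to the side with the red seat (plate spans y -120 to +170 mm), z up. While the frame leans, the kickstand hangs over y = 40 mm, about 220 mm up: keep clear of it over the seat (jaws closing along x)
- seat (a point): centre of the top face of the red round seat, 42 mm across, 20 mm above the bench, at x 0, y +120 mm of the stand
- sleeve: loose yellow steel tube, outside 34 mm, inside about 18 mm, 55 mm tall, about 0.12 kg, standing upright on the bench. Origin at the centre of its lower end, z up along the tube
- frame (a joint): lean of the yellow frame stub about its pivot: 0 upright, growing as it leans to the stand's -y; 0.55 rad is its rest, where it starts and where gravity takes it if not held (even from upright: the aluminium hub on its -y side is heavy). About 1 kg; 3 to 5 N at the grip raise it. With nothing under the kickstand it can go past upright to -0.3
- grip (a point): centre of the black rubber grip on top of the frame stub: round bar 27 mm thick, 70 mm long, level along the stand's x, 180 mm from the frame's pivot; it can turn between the jaws. It is on the -x end of the cross bar, its centre 50 mm from the 20 mm upright tube, nothing right below it. Axes: x along the bar, z along the frame stub away from the pivot
- kickstand (a joint): red kickstand's angle; it turns about the frame's y axis, in a plane that leans with the frame: 0 stowed (leg points to the stand's -x, a little upwards), 1.82 rad fully down (leg straight down along the frame, at its stop). An over-centre spring pushes away from 0.8 rad: below it goes back to 0, above it snaps to 1.82 (about 0.2 N m at the stops, 2 to 3 N on its toe plate)
- kick_push (a point): middle of the upper face of the kickstand's red toe plate (36 mm wide across the leg, 24 mm along it, with a 6 mm lip on its -y edge), to be pressed to flip it. The leg is a 14 mm round bar; the plate is 70 mm from the kickstand's pivot, which is 120 mm to the side (+y) and 125 mm above the frame's pivot in the frame's own leaning axes
- kick_foot (a point): centre of the lower face of the kickstand's round black rubber foot, 32 mm across, 105 mm from the kickstand's pivot. With the kickstand down and the frame upright it lies right over the seat, 75 mm above the bench: just on top of the sleeve; 5 to 10 N more at the grip then press it firmly home
- hammer: hammer with wooden handle, 91 x 262 x 24 mm, lying on the bench; leave it
- tape_roll: roll of amber tape, 100 mm across, 45 mm tall, lying flat; leave it
- yellow_channel: yellow steel channel, 130 x 50 x 28 mm; leave it

How it is judged:
By the outcome, as a careful person would: the job done as asked, in the order asked, and still so for the second after the job is handed in, while the arm keeps its last pose, push and grip.
It also fails if it takes over 69 s, if anything falls off the work surface, if the arm or the gripper's body presses on something with over 40 N, if the wrist force passes 120 N, or if a joint passes its speed limit or range.

### The arm

A 6-joint arm with a two-finger parallel gripper is mounted at the origin on a cart in front of the work surface, level with it; the furniture and walls round the work are solid. World frame = base frame: x ahead of the robot, y to its left, z up, the work surface at z = 0. Lengths are in m, angles in degrees, forces in N, time in s.
With the tool pointing down it reaches from about 0.375 to 0.9 m from the base axis. Payload 3.1 kg.
Tool frame: the origin (TCP) lies between the finger pads; the fingertips stand 11 mm ahead of it and the grasp point (between the pads) lies 8 mm behind it; z points along the fingers, y is the line along which they close (so a half turn about z gives the same grasp; the last joint's range is limited). The gripper opens to 87 mm and grips with 3 to 60 N. Pads are 19 mm wide; open, the fingers measure 117 mm over their backs; the gripper's body (75 mm by 190 mm) begins 51 mm behind the grasp point.
Start: joints at [61.278, 30.224, 82.088, -0, 67.689, -10.227], TCP at [0.198, 0.593, 0.234] pointing down, gripper open.
Joint ranges: [-176.69, 176.69], [-43.24, 126.21], [12.49, 139.97], [-82, 262], [0, 151.66], [-163.58, 163.58]. Speed limits (degrees/s): [159.86, 159.86, 180, 180, 180, 180].

### API

Orientations are given as a 3x3 rotation matrix whose columns are the frame's x, y, z axes.
In Python, from rig import bot gives the robot as it stands.
- The arm moves only by the tool apply_moves, never from a script. Its argument "steps" is a list that holds one entry, the list of rows, each a list of 7 numbers: the shift along the tool's x, y, z in cm, then the turn, a rotation vector about the tool's x, y, z in degrees, then the gripper command: -1 is shut, 1 is fully open, values between are in proportion. In form: [[[dx, dy, dz, rx, ry, rz, jaw], ...]]. A call has 1 to 20 rows; each row is the pose to reach, as a shift and turn from the pose commanded when the call began, along the tool's axes at that moment; what a row does not reach only later rows make up. A row lasts 1/8 s, in which the tool goes at most 62.5 mm and 10.7 degrees, less where a joint would pass 70% of its speed; a pose out of reach is approached as far as the arm can. A call with a gripper value outside its range is refused whole. The fingers move at their own pace and stop on an object; the grip force is fixed at half the most. Time passes only in rows, so rows that repeat a pose let the fingers close. It gives the time, the measured TCP pose, the force, the opening and the grip force at its end, in the units of the state.
- bot.read_state(): the state, without advancing time (a new reading comes with each control period).
- bot.capture(name): name is "side" or "top" or "wrist"; returns the picture (480x640x3 uint8, blue, green, red); there is no depth.
- bot.camera_model(name): a dict with "intrinsics" (3x3 intrinsics, pixels), "k1" (the pictures are not rectified: a ray, as slopes to the right and down, at radius r is drawn at 1 + k1 r^2 times it, then the intrinsics apply), "R" (3x3) and "t" (3): a world point X has camera coordinates R X + t. Camera axes: x right, y down, z forward; pixel columns grow to the right and rows downward; lengths in m; the calibration is good to about 2 mm. A picture is of the moment at which its call begins: read the wrist's pose just before it. camera_model takes no time and is no camera call; for the wrist camera it gives the pose at the moment of the call.
- bot.hand_in(): hands the job in; it is judged then, once.
The state is a dict: "time_s": time; "joint_positions": joint angles; "qvel": joint speeds; "tau": joint torques, N m; "position": TCP position; "tcp_rot": TCP orientation; "force": force on the tool from outside, world axes, zero at the start; "moment": the same for the moment, N m; "opening": opening from 0.0 (shut) to 1.0 (fully open); "grasp_force": force on a finger pad.
Only numpy, scipy, OpenCV 4.12 (cv2) and the standard library are available. Lean on these libraries where they do the work, as an engineer would, in place of code of your own. Each camera call takes 0.05 s, during which the arm holds its last target. There are 200 camera calls.

## Working session

There is one attempt and no reset: what is moved stays moved. The work goes in short steps, Python scripts to look and compute and a tool call to move; the robot and the scene stay as the last step left them, time stands still between calls to the robot, and variables do not carry over. Pictures are saved under pics/ and viewed, at most 10 in all, crops included, and the job is handed in when it is done.

Besides the shell and the picture viewer there is one more tool, called after "Call:" by a JSON object that holds its "api" and its "payload", one argument or row to a line. apply_moves: Moves the arm, as the interface text tells. Its arguments: {"type":"object","properties":{"steps":{"type":"array","items":{"type":"array","items":{"type":"array","items":{"type":"number"}}}}},"required":["steps"]}

```bash
ls && mkdir -p pics
python3 - <<'E'
from rig import bot
import cv2,json
for n in("side","top"):
    m=bot.camera_model(n); print(n,m)
    cv2.imwrite(f"pics/{n}0.png",bot.capture(n))
print(bot.read_state())
E
```

```text
pics
side {'intrinsics': array([[468.64135169,   0.        , 328.56400468],
       [  0.        , 468.64135169, 236.17547779],
       [  0.        ,   0.        ,   1.        ]]), 'k1': 0.014083268457515574, 'R': array([[ 0.99198685, -0.12406455,  0.02387631],
       [-0.02460996, -0.37510979, -0.92665365],
       [ 0.12392111,  0.91864064, -0.3751572 ]]), 't': array([-0.48359893,  0.11073824,  1.24413809])}
top {'intrinsics': array([[548.05388611,   0.        , 321.43941243],
       [  0.        , 548.05388611, 236.96918835],
       [  0.        ,   0.        ,   1.        ]]), 'k1': -0.0689881553605865, 'R': array([[ 0.00302399, -0.99995434,  0.00906467],
       [-0.9855514 , -0.00451531, -0.16931642],
       [ 0.16934962, -0.00842169, -0.98552006]]), 't': array([-0.10410711,  0.49922414,  1.26557056])}
{'time_s': 0.1, 'joint_positions': array([ 6.12766296e+01,  3.02733174e+01,  8.21484357e+01, -7.59730993e-04,
        6.76896234e+01, -1.02278766e+01]), 'qvel': array([ 0.0227092 , -0.16120653, -0.14781491, -0.06705151,  0.00577456,
        0.09723045]), 'tau': array([-8.85523896e-04, -4.40988100e+01, -1.77149016e+01,  6.34764391e-02,
        5.34510158e-02, -4.67011500e-05]), 'position': array([0.19794099, 0.59215958, 0.23267631]), 'tcp_rot': array([[-9.48350055e-01,  3.17224401e-01, -9.23436685e-04],
       [ 3.17225570e-01,  9.48348571e-01, -1.71058528e-03],
       [ 3.33100469e-04, -1.91517137e-03, -9.99998111e-01]]), 'force': array([0.22600374, 0.65251819, 0.16112484]), 'moment': array([-0.01934503, -0.00105404,  0.01672042]), 'grasp_force': 0.0, 'opening': 1.0000978558849392}
```

View pics/side0.png

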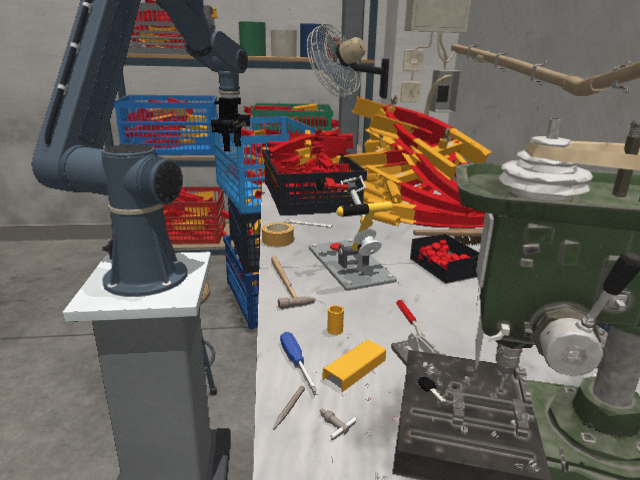

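View pics/top0.png

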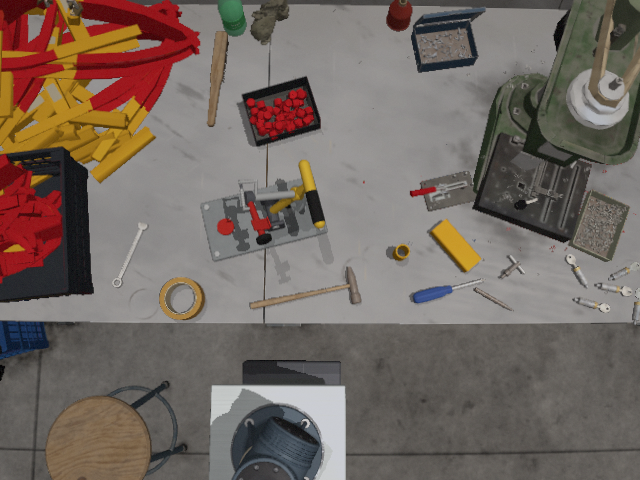

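The side view shows the sleeve near (336,320) and the stand near (355,260). In the top view the sleeve is near (401,252), the seat near (226,227), the grip near (316,208) and the kickstand foot near (264,238). Next I'll zoom in on the stand.

```bash
cat > h.py <<'E'
import numpy as np,cv2
from rig import bot
def ray(m,uv):
    K=m["intrinsics"]; d=np.array([(uv[0]-K[0,2])/K[0,0],(uv[1]-K[1,2])/K[1,1]]); s=d.copy()
    for _ in range(20): s=d/(1+m["k1"]*(s@s))
    R=np.array(m["R"]); return -R.T@m["t"], R.T@np.r_[s,1]
def onz(m,uv,z):
    o,d=ray(m,uv); return o+d*(z-o[2])/d[2]
def proj(m,X):
    c=np.array(m["R"])@X+m["t"]; s=c[:2]/c[2]; s=s*(1+m["k1"]*(s@s)); K=m["intrinsics"]
    return K[:2,:2]@s+K[:2,2]
def tri(a,b):
    A=np.zeros((3,3));q=np.zeros(3)
    for o,d in(a,b):
        d=d/np.linalg.norm(d);P=np.eye(3)-np.outer(d,d);A+=P;q+=P@o
    return np.linalg.solve(A,q)
E
python3 - <<'E'
from h import *
t=cv2.imread("pics/top0.png");s=cv2.imread("pics/side0.png")
a=cv2.resize(t[150:270,195:345],None,fx=5,fy=5,interpolation=cv2.INTER_CUBIC)
cv2.imwrite("pics/c1.png",a)
b=cv2.resize(s[170:340,300:400],None,fx=3.5,fy=3.5,interpolation=cv2.INTER_CUBIC)
c=cv2.resize(t[230:275,380:425],None,fx=8,fy=8,interpolation=cv2.INTER_CUBIC)
o=np.zeros((600,710,3),np.uint8);o[:b.shape[0],:b.shape[1]]=b;o[:c.shape[0],350:350+c.shape[1]]=c
cv2.imwrite("pics/c2.png",o)
E
```

```text
(no output)
```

View pics/c1.png

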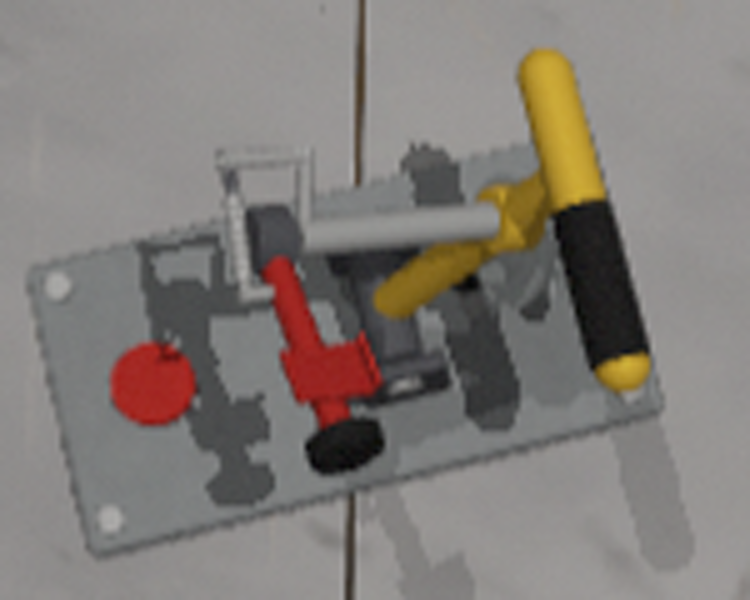

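View pics/c2.png

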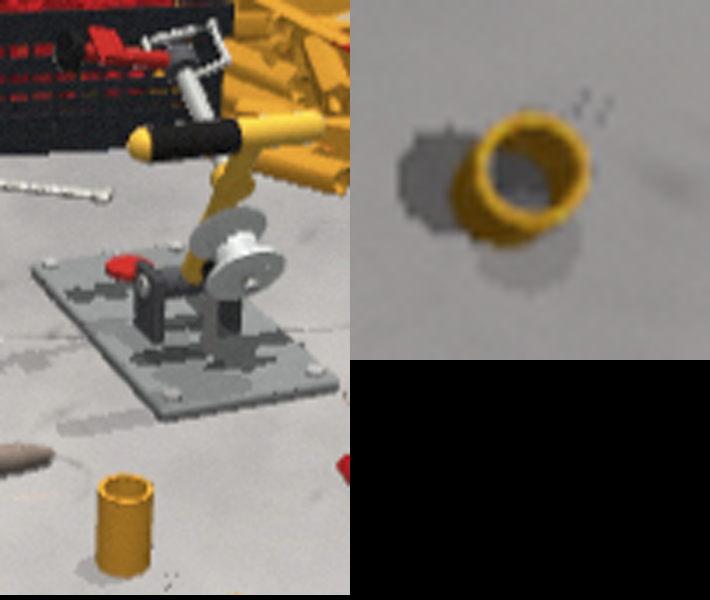

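Run:
```python
from h import *
m=bot.camera_model("top");ms=bot.camera_model("side")
f=lambda u,v:((u+.5)/5-.5+195,(v+.5)/5-.5+150)
seat=onz(m,f(152,384),.02)
c=[onz(m,f(*p),.012)for p in((30,268),(92,555),(660,410))]
print("seat",seat,"corners",c,[np.linalg.norm(c[1]-c[0]),np.linalg.norm(c[2]-c[1])])
sl=onz(m,((533-350+.5)/8-.5+380,165.5/8-.5+230),.055);print("sleeve",sl)
# side sleeve check: top centre px
print("side sleeve",onz(ms,(126/3.5+300,488/3.5+170),.055))
yv=(c[1]-c[2]);yv/=np.linalg.norm(yv);xv=(c[0]-c[1]);xv/=np.linalg.norm(xv)
print(yv,xv,np.degrees(np.arctan2(yv[0],-0+yv[1])),np.degrees(np.arctan2(-xv[1],xv[0])))
a1=np.arctan2(-yv[0],yv[1]);a2=np.arctan2(xv[1],xv[0]);a=(2*a1+a2)/3
X=np.array([np.cos(a),np.sin(a),0]);Y=np.array([-np.sin(a),np.cos(a),0]);Z=np.array([0,0,1.])
O=seat-.12*Y;O[2]=0;print("ang",np.degrees(a1),np.degrees(a2),"O",O)
L=.55
FY=Y*np.cos(L)+Z*np.sin(L);FZ=-Y*np.sin(L)+Z*np.cos(L)
P=O+.055*Z
print("grip y/z",P+.18*FZ)
inv=lambda p:np.round(((p[0]+.5-195)*5-.5,(p[1]+.5-150)*5-.5))
invs=lambda p:np.round(((p[0]-300)*3.5,(p[1]-170)*3.5))
for gx in(-.05,-.06):
  g=P+.18*FZ+gx*X;print("grip",gx,g,inv(proj(m,g)),invs(proj(ms,g)))
kp=P+.12*FY+.125*FZ
for k in(0,):
  d=1.82-k; leg=-X*np.sin(d)-FZ*np.cos(d); up=-X*np.cos(d)*-1*-1+FZ*np.sin(d)
  for n,r in(("pivot",0),("plate",.07),("foot",.105)):
    q=kp+r*leg;print(n,q,inv(proj(m,q)),invs(proj(ms,q)))
for n,q in(("o",P),("c0",O-.075*X+.17*Y+.012*Z),("c1",O+.075*X+.17*Y+.012*Z),("c2",O-.075*X-.12*Y+.012*Z)):print(n,inv(proj(m,q)),invs(proj(ms,q)))
```

```text
seat [0.52866312 0.1329772  0.02      ] corners [array([0.58839818, 0.1969202 , 0.012     ]), array([0.44548635, 0.16083439, 0.012     ]), array([ 0.51835381, -0.11507747,  0.012     ])] [np.float64(0.14739734750349684), np.float64(0.28537172071399974)]
sleeve [ 0.4667502  -0.29358556  0.055     ]
side sleeve [ 0.46574067 -0.29284905  0.055     ]
[-0.25534227  0.96685072  0.        ] [0.96956856 0.24481996 0.        ] -14.79386749176561 -14.171193883203543
ang 14.79386749176561 14.171193883203543 O [0.55888369 0.01684488 0.        ]
grip y/z [ 0.58257755 -0.07420645  0.20845441]
grip -0.05 [ 0.53418908 -0.08679835  0.20845441] [601. 289.] [188. 142.]
grip -0.06 [ 0.52451139 -0.08931673  0.20845441] [607. 311.] [175. 143.]
pivot [0.54957398 0.05262045 0.22428803] [266. 243.] [178.  64.]
plate [0.48619533 0.02680338 0.23900624] [321. 386.] [101.  56.]
foot [0.45450601 0.01389484 0.24636534] [349. 461.] [62. 52.]
o [385. 309.] [188. 281.]
c0 [ 88. 559.] [ 28. 263.]
c1 [ 23. 267.] [183. 243.]
c2 [666. 414.] [160. 412.]
```

The stand model, at a yaw of about 14.6°, reprojects within about 2 mm in both views, and the two cameras agree on the sleeve to 1 mm. Next I'll plan the pickup.

```bash
cat >> h.py <<'E'
from scipy.spatial.transform import Rotation as Rn
A=np.radians(14.6);X=np.array([np.cos(A),np.sin(A),0]);Y=np.array([-np.sin(A),np.cos(A),0]);Z=np.array([0,0,1.])
SEAT=np.array([.5287,.1330,.02]);O=SEAT-.12*Y-.02*Z
def plan(pts):
    "pts: (world TCP, yaw of tool y in deg); prints rows relative to the present pose"
    s=bot.read_state();R0=s["tcp_rot"];p0=s["position"]
    for p,yaw in pts:
        a=np.radians(yaw);y=np.array([np.cos(a),np.sin(a),0]);z=-Z;x=np.cross(y,z)
        R=np.c_[x,y,z];r=Rn.from_matrix(R0.T@R).as_rotvec(degrees=True)
        print(np.round(R0.T@(np.array(p)-p0)*100,2),np.round(r,1))
def st():
    s=bot.read_state();print(s["time_s"],s["position"].round(4),"y",s["tcp_rot"][:,1].round(3),"z",s["tcp_rot"][:,2].round(3),"F",s["force"].round(1),"open",s["opening"],s["grasp_force"])
E
python3 - <<'E'
from h import *
plan([((.44,.12,.36),71.5),((.4667,-.2934,.2),14.6),((.4667,-.2934,.09),14.6),((.4667,-.2934,.031),14.6)])
E
```

```text
[-37.93 -37.12 -12.67] [-0.1 -0.   0. ]
[-53.58 -75.45   3.39] [-0.1  0.  56.9]
[-53.58 -75.43  14.39] [-0.1  0.  56.9]
[-53.59 -75.42  20.29] [-0.1  0.  56.9]
```

Call:
{"api": "apply_moves", "payload": {
  "steps": [
    [[-10,-10,-12.7,0,0,0,1],[-20,-20,-12.7,0,0,0,1],[-29,-29,-12.7,0,0,0,1],[-37.9,-37.1,-12.7,0,0,0,1],[-37.9,-37.1,-12.7,0,0,0,1],[-37.9,-37.1,-12.7,0,0,0,1],[-37.9,-37.1,-12.7,0,0,0,1],[-37.9,-37.1,-12.7,0,0,0,1],[-37.9,-37.1,-12.7,0,0,0,1],[-53.6,-75.4,0,0,0,56.9,1],[-53.6,-75.4,0,0,0,56.9,1],[-53.6,-75.4,0,0,0,56.9,1],[-53.6,-75.4,0,0,0,56.9,1],[-53.6,-75.4,0,0,0,56.9,1],[-53.6,-75.4,0,0,0,56.9,1],[-53.6,-75.4,0,0,0,56.9,1],[-53.6,-75.4,3.4,0,0,56.9,1],[-53.6,-75.4,3.4,0,0,56.9,1],[-53.6,-75.4,3.4,0,0,56.9,1]]
  ]
}}

```text
time_s: 2.48
position: [0.4675, -0.2919, 0.2001]
tcp_rot: [[-0.253, 0.968, 0.0], [0.968, 0.253, -0.0], [-0.0, 0.0, -1.0]]
force: [0.2, 1.1, -0.7]
opening: 1.001
grasp_force: 0.0
```

Run:
```python
from h import *
st();cv2.imwrite("pics/w1.png",bot.capture("wrist"));m=bot.camera_model("wrist")
print(proj(m,np.array([.4667,-.2934,.055])),proj(m,np.array([.4667,-.2934,0])))
plan([((.4667,-.2934,.09),14.6),((.4667,-.2934,.031),14.6)])
```

```text
2.475 [ 0.4675 -0.2919  0.2001] y [0.968 0.253 0.   ] z [ 0. -0. -1.] F [ 0.2  1.1 -0.7] open 1.0014121357330943 0.0
[321.57660082 229.58126345] [322.06119169 215.08962109]
[-0.08 -0.16 11.07] [0.1 0.1 0.1]
[-0.07 -0.17 16.97] [0.1 0.1 0.1]
```

View pics/w1.png

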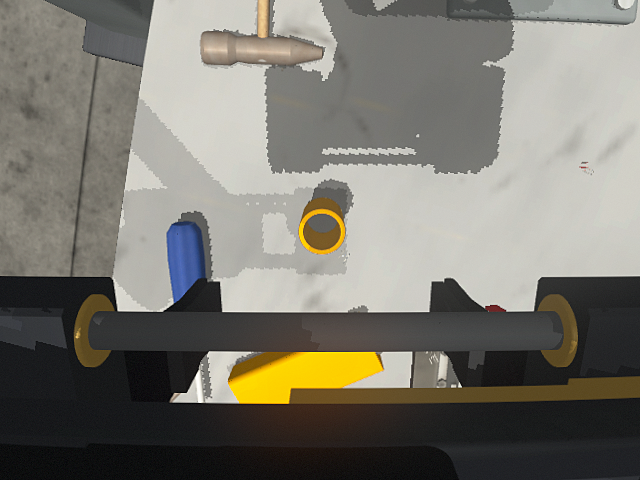

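The wrist view shows the sleeve's top ring at (322,231), against a prediction of (322,230). The screwdriver is clear of the jaws, so I'll descend and grip.

Call:
{"api": "apply_moves", "payload": {
  "steps": [
    [[-0.1,-0.2,5,0,0,0,1],[-0.1,-0.2,9,0,0,0,1],[-0.1,-0.2,12,0,0,0,1],[-0.1,-0.2,14.5,0,0,0,1],[-0.1,-0.2,16,0,0,0,1],[-0.1,-0.2,17,0,0,0,1],[-0.1,-0.2,17,0,0,0,1],[-0.1,-0.2,17,0,0,0,-1],[-0.1,-0.2,17,0,0,0,-1],[-0.1,-0.2,17,0,0,0,-1],[-0.1,-0.2,17,0,0,0,-1],[-0.1,-0.2,17,0,0,0,-1],[-0.1,-0.2,17,0,0,0,-1],[-0.1,-0.2,15,0,0,0,-1],[-0.1,-0.2,12,0,0,0,-1],[-0.1,-0.2,7,0,0,0,-1],[-0.1,-0.2,7,0,0,0,-1]]
  ]
}}

```text
time_s: 4.65
position: [0.4676, -0.2956, 0.1329]
tcp_rot: [[-0.252, 0.968, 0.006], [0.968, 0.252, -0.006], [-0.007, 0.004, -1.0]]
force: [-0.4, -0.6, -0.6]
opening: 0.386
grasp_force: 30.0
```

Run:
```python
from h import *
st()
plan([((.467,-.295,.38),14.6),((*SEAT[:2],.38),14.6),((*SEAT[:2],.15),14.6),((*SEAT[:2],.052),14.6)])
```

```text
4.65 [ 0.4676 -0.2956  0.1329] y [0.968 0.252 0.004] z [ 0.006 -0.006 -1.   ] F [-0.4 -0.6 -0.6] open 0.38593945360280313 29.999070487372705
[ -0.1    0.06 -24.71] [0.2 0.4 0. ]
[ 39.76  16.83 -24.92] [0.2 0.4 0. ]
[39.92 16.73 -1.92] [0.2 0.4 0. ]
[39.99 16.69  7.88] [0.2 0.4 0. ]
```

Call:
{"api": "apply_moves", "payload": {
  "steps": [
    [[0,0,-6,0,0,0,-1],[0,0,-12,0,0,0,-1],[0,0,-18,0,0,0,-1],[0,0,-24.7,0,0,0,-1],[6,2.5,-24.7,0,0,0,-1],[12,5,-24.7,0,0,0,-1],[18,7.5,-24.7,0,0,0,-1],[24,10,-24.7,0,0,0,-1],[30,12.6,-24.7,0,0,0,-1],[36,15,-24.7,0,0,0,-1],[39.8,16.8,-24.7,0,0,0,-1],[39.8,16.8,-24.7,0,0,0,-1],[39.8,16.8,-20,0,0,0,-1],[39.8,16.8,-15,0,0,0,-1],[39.8,16.8,-10,0,0,0,-1],[39.8,16.8,-10,0,0,0,-1],[39.8,16.8,-10,0,0,0,-1]]
  ]
}}

```text
time_s: 6.78
position: [0.5289, 0.133, 0.2305]
tcp_rot: [[-0.251, 0.968, 0.002], [0.968, 0.251, -0.0], [-0.001, 0.001, -1.0]]
force: [0.1, -0.8, -1.1]
opening: 0.386
grasp_force: 30.0
```

Run:
```python
from h import *
st();w=bot.capture("wrist");m=bot.camera_model("wrist")
s=bot.capture("side")
cv2.imwrite("pics/w2.png",w)
o=np.zeros((480,800,3),np.uint8);o[:,:480]=w[:,80:560];o[:400,480:]=cv2.resize(s[130:290,290:418],(320,400),interpolation=cv2.INTER_CUBIC)
cv2.imwrite("pics/w2.png",o)
p=bot.read_state()["position"]
print("seat",proj(m,SEAT)-[80,0],"grasp",proj(m,p+.008*Z)-[80,0],"top",proj(m,p+.024*Z)-[80,0])
plan([((*SEAT[:2],.12),14.6),((*SEAT[:2],.053),14.6)])
```

```text
6.775 [0.5289 0.133  0.2305] y [0.968 0.251 0.001] z [ 0.002 -0.    -1.   ] F [ 0.1 -0.8 -1.1] open 0.386001069090126 29.998949061992448
seat [242.2575046  211.77166406] grasp [242.99885506 319.91185309] top [242.93075448 340.4751271 ]
[-0.   -0.15 11.18] [ 0.3  0.1 -0. ]
[ 1.000e-02 -1.800e-01  1.788e+01] [ 0.3  0.1 -0. ]
```

View pics/w2.png

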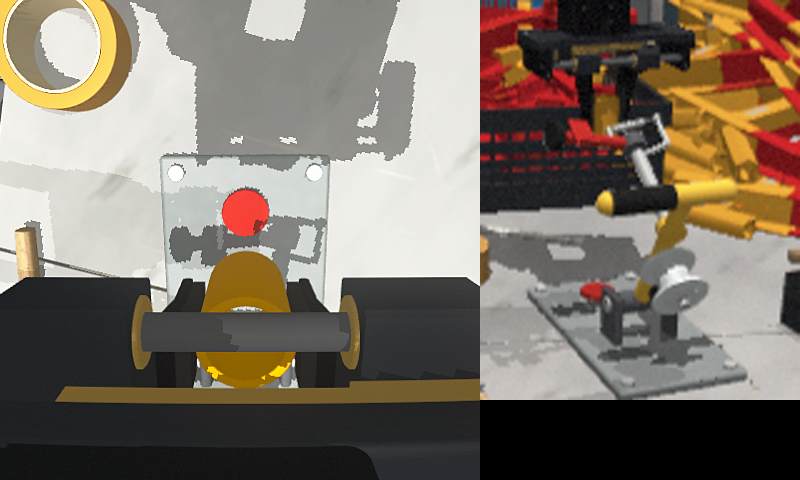

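The seat appears at column 246, against a prediction of 242. The gripped sleeve is also centred near 245, so most of that offset is in the camera. The real correction is about +1 mm along tool y. Next I'll check the sleeve's offset along tool x.

Run:
```python
from h import *
st();m=bot.camera_model("wrist");s=bot.read_state();R=s["tcp_rot"];p=s["position"]
for h in(.029,.031):
  for dx in(0,.003):print(h,dx,proj(m,p+R@[.017+dx,0,h])-[80,0],proj(m,p+R@[-.017+dx,0,h-.055])-[80,0])
for t in(-.017,.017):print(proj(m,p+R@[0,t,.03])-[80,0])
```

```text
6.875 [0.5296 0.1334 0.2318] y [0.968 0.252 0.005] z [ 0.005  0.    -1.   ] F [ 0.  -1.2 -1.2] open 0.3858069746038043 29.999116877738174
0.029 0 [242.97525194 249.22981095] [242.29314078 387.5438786 ]
0.029 0.003 [242.96586776 242.7472291 ] [242.27479535 379.93703435]
0.031 0 [242.99838704 248.03907069] [242.33146973 384.20060392]
0.031 0.003 [242.98920475 241.61810209] [242.31365378 376.67054364]
[206.13498404 284.18658996]
[279.9484735 284.1879369]
```

Call:
{"api": "apply_moves", "payload": {
  "steps": [
    [[0.15,0.1,3,0,0,0,-1],[0.15,0.1,6,0,0,0,-1],[0.15,0.1,9,0,0,0,-1],[0.15,0.1,12,0,0,0,-1],[0.15,0.1,14.5,0,0,0,-1],[0.15,0.1,16.5,0,0,0,-1],[0.15,0.1,17.4,0,0,0,-1],[0.15,0.1,17.7,0,0,0,-1],[0.15,0.1,17.8,0,0,0,-1],[0.15,0.1,17.8,0,0,0,-1]]
  ]
}}

```text
time_s: 8.12
position: [0.5291, 0.1354, 0.0523]
tcp_rot: [[-0.252, 0.968, 0.002], [0.968, 0.252, 0.0], [-0.0, 0.002, -1.0]]
force: [-1.0, -0.0, -1.4]
opening: 0.382
grasp_force: 30.0
```

Run:
```python
from h import *
st();w=bot.capture("wrist");m=bot.camera_model("wrist");st()
t=bot.capture("side")
o=np.zeros((480,800,3),np.uint8);o[:,:480]=w[:,80:560];o[:400,480:]=cv2.resize(t[130:290,290:418],(320,400),interpolation=cv2.INTER_CUBIC)
cv2.imwrite("pics/w3.png",o)
p=bot.read_state()["position"]
print("seat",proj(m,SEAT)-[80,0], [proj(m,SEAT+d)-[80,0] for d in(.021*X,-.021*X,.021*Y)])
```

```text
8.125 [0.5291 0.1354 0.0523] y [0.968 0.252 0.002] z [ 0.002  0.    -1.   ] F [-1.  -0.  -1.4] open 0.3817351530596699 29.998953399165202
8.175 [0.5289 0.1354 0.0522] y [0.968 0.252 0.001] z [ 0.001  0.    -1.   ] F [-0.1  0.8 -1.4] open 0.3840228855938136 29.999114180341735
seat [241.18657249 287.11853375] [array([286.12845002, 287.07615727]), array([196.24709588, 287.09641805]), array([241.0774083 , 243.65268531])]
```

View pics/w3.png

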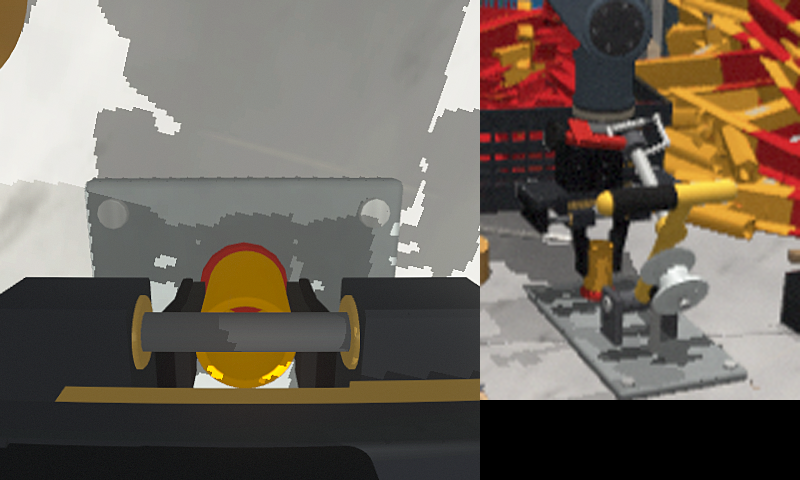

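The sleeve is centred over the seat: the red rim shows about 3.7 mm at the far edge, where 4 mm is expected, and the columns match. I'll lower it, release and rise.

Call:
{"api": "apply_moves", "payload": {
  "steps": [
    [[0,0,0.1,0,0,0,-1],[0,0,0.2,0,0,0,-1],[0,0,0.25,0,0,0,-1],[0,0,0.25,0,0,0,-1],[0,0,0.2,0,0,0,0],[0,0,0.2,0,0,0,0],[0,0,0.2,0,0,0,0.4],[0,0,0.2,0,0,0,0.4],[0,0,-1,0,0,0,0.4],[0,0,-3,0,0,0,0.4],[0,0,-6,0,0,0,0.4],[0,0,-10,0,0,0,0.4],[0,0,-15,0,0,0,0.4],[0,0,-20,0,0,0,0.4],[0,0,-25,0,0,0,0.4],[0,0,-28,0,0,0,-1],[0,0,-28,0,0,0,-1],[0,0,-28,0,0,0,-1]]
  ]
}}

```text
time_s: 10.48
position: [0.5275, 0.1353, 0.3308]
tcp_rot: [[-0.252, 0.968, -0.002], [0.968, 0.252, -0.0], [0.0, -0.002, -1.0]]
force: [-0.2, 0.8, -0.8]
opening: 0.437
grasp_force: 0.0
```

Run:
```python
from h import *
st();w=bot.capture("wrist");m=bot.camera_model("wrist")
print("sleeve top",proj(m,SEAT+.055*Z))
L=.55
FY=Y*np.cos(L)+Z*np.sin(L);FZ=-Y*np.sin(L)+Z*np.cos(L)
kp=O+.055*Z+.12*FY+.125*FZ; d=1.82
leg=-X*np.sin(d)-FZ*np.cos(d); n=-X*np.cos(d)+FZ*np.sin(d)
q=kp+.07*leg; print("toe axis",q,"n",n,"px",proj(m,q),"foot",proj(m,kp+.105*leg),"FZ",FZ)
cv2.imwrite("pics/w4.png",w)
tip=q+.012*n
plan([(tip+.06*FZ+.011*Z-.012*Y,104.6),(tip+.011*Z-.012*Y,104.6),(tip-.06*FZ+.011*Z-.012*Y,104.6)])
```

```text
10.475 [0.5275 0.1353 0.3308] y [ 0.968  0.252 -0.002] z [-0.002 -0.    -1.   ] F [-0.2  0.8 -0.8] open 0.437319426582966 0.0
sleeve top [325.86478623 206.59851933]
toe axis [0.48625759 0.02681603 0.23900624] n [ 0.3663518  -0.42801589  0.8261893 ] px [223.5102419  385.52866942] foot [170.22577995 397.14507716] FZ [ 0.13175343 -0.50580922  0.85252452]
[-14.41  -6.4    1.92] [ -0.1  -0.2 -90. ]
[-11.28  -6.39   7.03] [ -0.1  -0.2 -90. ]
[-8.14 -6.37 12.15] [ -0.1  -0.2 -90. ]
```

View pics/w4.png

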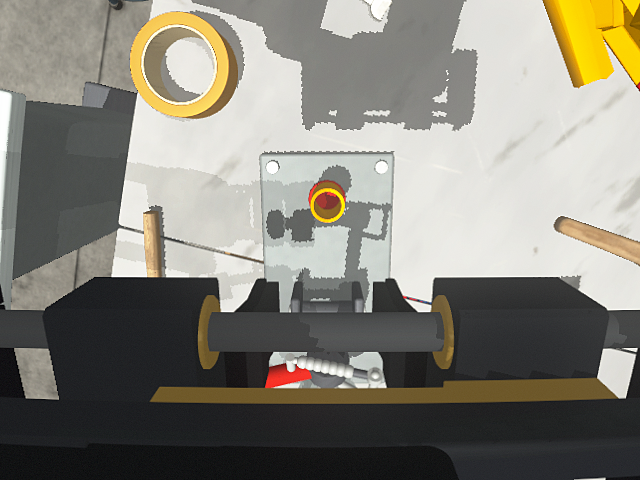

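The sleeve stands on the seat at (328,206). Next I'll turn the jaws along the stand's y, shut them, and press the toe plate along the frame's own downward axis.

Call:
{"api": "apply_moves", "payload": {
  "steps": [
    [[-3,-1.5,-3,0,0,-10,-1],[-6,-3,-3,0,0,-20,-1],[-9,-4,-3,0,0,-30,-1],[-12,-5,-3,0,0,-40,-1],[-14.4,-6.4,-3,0,0,-50,-1],[-14.4,-6.4,-3,0,0,-60,-1],[-14.4,-6.4,-3,0,0,-70,-1],[-14.4,-6.4,-3,0,0,-80,-1],[-14.4,-6.4,-3,0,0,-90,-1],[-14.4,-6.4,-1,0,0,-90,-1],[-14.4,-6.4,1.9,0,0,-90,-1],[-14.4,-6.4,1.9,0,0,-90,-1],[-14.4,-6.4,1.9,0,0,-90,-1]]
  ]
}}

```text
time_s: 12.15
position: [0.503, -0.0202, 0.3125]
tcp_rot: [[-0.968, -0.252, -0.001], [-0.252, 0.968, 0.0], [0.001, 0.0, -1.0]]
force: [0.2, 0.5, -0.2]
opening: 0.007
grasp_force: 0.0
```

```bash
cat >> h.py <<'E'
L=.55
def fr(l):return Y*np.cos(l)+Z*np.sin(l),-Y*np.sin(l)+Z*np.cos(l)
FY,FZ=fr(L)
kp=O+.055*Z+.12*FY+.125*FZ
def toe(k):
    d=1.82-k;leg=-X*np.sin(d)-FZ*np.cos(d);n=-X*np.cos(d)+FZ*np.sin(d)
    return kp+.07*leg,n,leg
E
python3 - <<'E'
from h import *
st();print(bot.read_state()["joint_positions"].round(0))
cv2.imwrite("pics/s5.png",np.hstack([cv2.resize(bot.capture("side")[100:300,270:430],(400,500),interpolation=cv2.INTER_CUBIC),cv2.resize(bot.capture("wrist")[100:480,160:480],(400,500))]))
m=bot.camera_model("wrist");q,n,l=toe(0);tip=q+.012*n
pw=proj(m,q+.012*n);print("toe pl px",(pw-[160,100])*[400/320,500/380])
print("tipdeg");plan([(tip+.011*Z-.012*Y,104.6),(tip-.065*FZ+.011*Z-.012*Y,104.6)])
E
```

```text
12.15 [ 0.503  -0.0202  0.3125] y [-0.252  0.968  0.   ] z [-0.001  0.    -1.   ] F [ 0.2  0.5 -0.2] open 0.007265514018504297 0.0
[ -15.   15.   93.   -0.   71. -120.]
toe pl px [311.0538444  208.79229657]
tipdeg
[0.19 3.19 5.34] [-0.   0.1  0. ]
[ 0.2   6.59 10.88] [-0.   0.1  0. ]
```

View pics/s5.png

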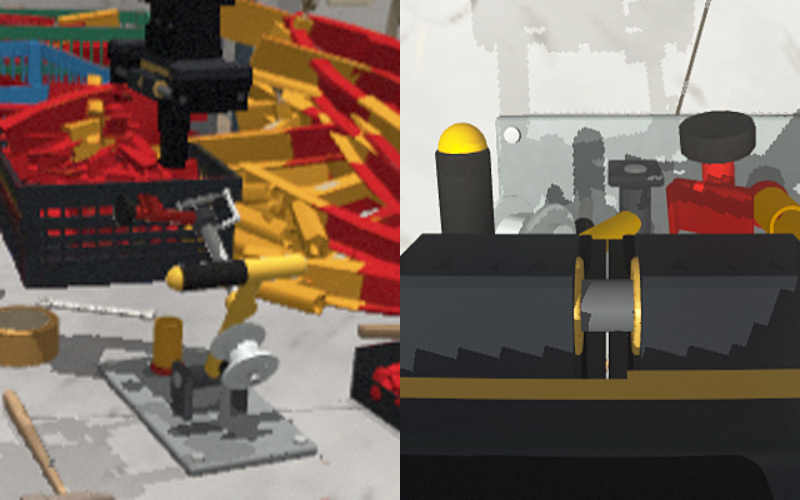

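The wrist view puts the toe plate at about (310,205) in the crop, against a prediction of (311,209). The side view shows the sleeve standing on the seat. I'll start pressing.

Call:
{"api": "apply_moves", "payload": {
  "steps": [
    [[0.1,1.1,1.8,0,0,0,-1],[0.2,2.1,3.5,0,0,0,-1],[0.2,2.8,4.6,0,0,0,-1],[0.2,3.2,5.3,0,0,0,-1],[0.2,3.5,5.8,0,0,0,-1],[0.2,3.8,6.3,0,0,0,-1],[0.2,4.1,6.8,0,0,0,-1]]
  ]
}}

```text
time_s: 13.12
position: [0.4907, 0.0189, 0.2445]
tcp_rot: [[-0.968, -0.252, 0.0], [-0.252, 0.968, -0.0], [-0.0, -0.001, -1.0]]
force: [-0.3, -2.2, 1.8]
opening: 0.005
grasp_force: 0.9
```

Contact force is about 3 N, as expected, so I'll push through.

Call:
{"api": "apply_moves", "payload": {
  "steps": [
    [[0,0.3,0.5,0,0,0,-1],[0,0.6,1.0,0,0,0,-1],[0,0.9,1.5,0,0,0,-1],[0,1.2,2.0,0,0,0,-1],[0,1.5,2.5,0,0,0,-1],[0,1.8,3.0,0,0,0,-1],[0,2.1,3.5,0,0,0,-1],[0,2.4,4.0,0,0,0,-1],[0,2.6,4.3,0,0,0,-1],[0,2.6,4.3,0,0,0,-1],[0,2.6,4.3,0,0,0,-1]]
  ]
}}

```text
time_s: 14.5
position: [0.4842, 0.0441, 0.2017]
tcp_rot: [[-0.968, -0.252, 0.0], [-0.252, 0.968, -0.0], [-0.0, -0.0, -1.0]]
force: [-0.1, 0.1, 0.0]
opening: 0.009
grasp_force: 0.0
```

Run:
```python
from h import *
st()
t=bot.capture("top");s=bot.capture("side");mt=bot.camera_model("top");ms=bot.camera_model("side")
for k in(0,.8,1.2,1.82):
  q,n,l=toe(k);print(k,"plate/foot top",proj(mt,q+.01*n).round(),proj(mt,q+.035*l).round(),"side",proj(ms,q+.01*n).round(),proj(ms,q+.035*l).round())
for nm,im,(r0,r1,c0,c1) in(("top",t,(190,260,215,300)),("side",s,(165,270,305,380))):
  c=im[r0:r1,c0:c1].astype(int);mk=(c[...,2]>110)&(c[...,1]<60)&(c[...,0]<60)
  nn,_,stt,ce=cv2.connectedComponentsWithStats(mk.astype(np.uint8))
  print(nm,[(stt[i,4],(ce[i]+[c0,r0]).round(1)) for i in range(1,nn) if stt[i,4]>8])
```

```text
14.5 [0.4842 0.0441 0.2017] y [-0.252  0.968 -0.   ] z [ 0. -0. -1.] F [-0.1  0.1  0. ] open 0.008686196569244402 0.0
0 plate/foot top [261. 224.] [264. 242.] side [331. 183.] [318. 185.]
0.8 plate/foot top [249. 232.] [247. 246.] side [326. 197.] [316. 205.]
1.2 plate/foot top [243. 228.] [238. 237.] side [330. 202.] [323. 211.]
1.82 plate/foot top [236. 213.] [229. 214.] side [341. 205.] [342. 213.]
top []
side [(np.int32(15), array([307., 171.])), (np.int32(15), array([312., 184.])), (np.int32(10), array([318.7, 183.8]))]
```

The force is zero, so it has probably snapped over. I'll rise, move over the grip and verify on the way.

Run:
```python
from h import *
g=O+.055*Z+.18*FZ-.05*X;print(g)
plan([((.4842,.0441,.32),104.6),((*g[:2],.32),104.6),(g-.008*Z,104.6)])
```

```text
[ 0.53427848 -0.08677423  0.20845441]
[ -0.    -0.   -11.83] [-0.  0. -0.]
[ -1.55 -13.93 -11.82] [-0.  0. -0.]
[ -1.55 -13.92   0.13] [-0.  0. -0.]
```

Call:
{"api": "apply_moves", "payload": {
  "steps": [
    [[0,0,-4,0,0,0,-1],[0,0,-8,0,0,0,-1],[0,0,-11.8,0,0,0,-1],[-0.5,-4,-11.8,0,0,0,-0.5],[-1,-9,-11.8,0,0,0,0.4],[-1.5,-13.9,-11.8,0,0,0,0.4],[-1.5,-13.9,-11.8,0,0,0,0.4],[-1.5,-13.9,-11.8,0,0,0,0.4],[-1.5,-13.9,-11.8,0,0,0,0.4]]
  ]
}}

```text
time_s: 15.72
position: [0.533, -0.0854, 0.3196]
tcp_rot: [[-0.967, -0.253, -0.0], [-0.253, 0.967, 0.0], [0.0, 0.001, -1.0]]
force: [-0.3, -0.9, -0.1]
opening: 0.601
grasp_force: 0.0
```

Run:
```python
from h import *
st()
s=bot.capture("side");w=bot.capture("wrist");m=bot.camera_model("wrist")
g=O+.055*Z+.18*FZ-.05*X
pw=proj(m,g+.0135*Z);print("grip px",pw,"cap end",proj(m,g-.035*X))
cv2.imwrite("pics/s6.png",np.hstack([cv2.resize(s[100:300,270:430],(400,500),interpolation=cv2.INTER_CUBIC),cv2.resize(w[100:480,160:480],(400,500))]))
print((pw-[160,100])*[1.25,500/380])
plan([(g-.008*Z,104.6)])
```

```text
15.725 [ 0.533  -0.0854  0.3196] y [-0.253  0.967  0.001] z [-0.  0. -1.] F [-0.3 -0.9 -0.1] open 0.6009186966322907 0.0
grip px [324.62186502 247.08355575] cap end [324.75048803 187.61318953]
[205.77733128 193.53099441]
[-0.07 -0.16 11.92] [ 0.  -0.   0.1]
```

View pics/s6.png

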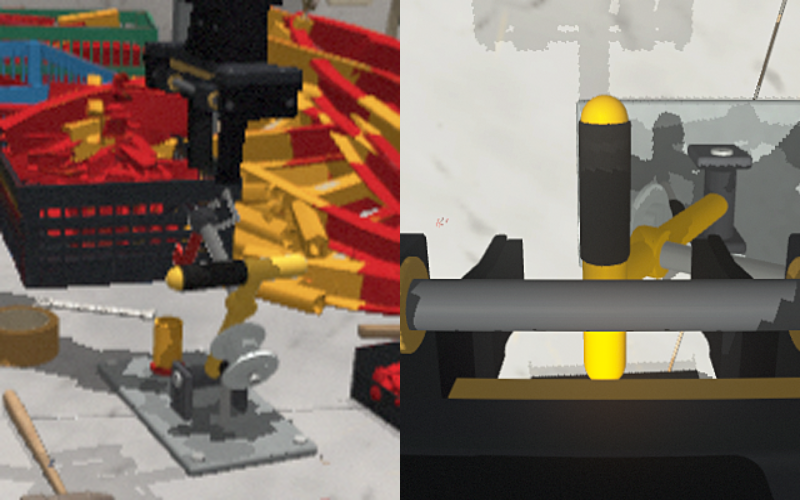

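The kickstand is down: its red leg now hangs below the pivot. The grip centre is at (205,192), against a prediction of (206,194). I'll descend and take hold of it.

Call:
{"api": "apply_moves", "payload": {
  "steps": [
    [[0,-0.15,4,0,0,0,0.4],[0,-0.15,8,0,0,0,0.4],[0,-0.15,10.5,0,0,0,0.2],[0,-0.15,11.9,0,0,0,0.2],[0,-0.15,11.9,0,0,0,0.2],[0,-0.15,11.9,0,0,0,-1],[0,-0.15,11.9,0,0,0,-1],[0,-0.15,11.9,0,0,0,-1],[0,-0.15,11.9,0,0,0,-1],[0,-0.15,11.9,0,0,0,-1]]
  ]
}}

```text
time_s: 17.08
position: [0.5339, -0.0866, 0.2012]
tcp_rot: [[-0.968, -0.251, 0.0], [-0.251, 0.968, 0.003], [-0.001, 0.002, -1.0]]
force: [0.1, 5.0, 4.7]
opening: 0.307
grasp_force: 30.0
```

Run:
```python
from h import *
st()
print("arc")
b=O+.055*Z
for l in(.55,.47,.39,.31,.23,.15,.1,.05,.02,0,-.02):
  _,f=fr(l);print(l,end=" ");plan([(b+.18*f-.05*X-.008*Z,104.6)])
```

```text
17.075 [ 0.5339 -0.0866  0.2012] y [-0.251  0.968  0.002] z [ 0.     0.003 -1.   ] F [0.1 5.  4.7] open 0.30653892502431773 29.993996524062823
arc
0.55 [-0.03 -0.03  0.08] [ 0.1  0.1 -0. ]
0.47 [-0.03  1.23 -0.62] [ 0.1  0.1 -0. ]
0.39 [-0.03  2.54 -1.22] [ 0.1  0.1 -0. ]
0.31 [-0.03  3.89 -1.71] [ 0.1  0.1 -0. ]
0.23 [-0.03  5.28 -2.09] [ 0.1  0.1 -0. ]
0.15 [-0.03  6.69 -2.36] [ 0.1  0.1 -0. ]
0.1 [-0.03  7.59 -2.47] [ 0.1  0.1 -0. ]
0.05 [-0.03  8.48 -2.54] [ 0.1  0.1 -0. ]
0.02 [-0.03  9.02 -2.55] [ 0.1  0.1 -0. ]
0 [-0.03  9.38 -2.56] [ 0.1  0.1 -0. ]
-0.02 [-0.03  9.74 -2.55] [ 0.1  0.1 -0. ]
```

Call:
{"api": "apply_moves", "payload": {
  "steps": [
    [[0,0.6,-0.35,0,0,0,-1],[0,1.2,-0.65,0,0,0,-1],[0,1.9,-1.0,0,0,0,-1],[0,2.5,-1.25,0,0,0,-1],[0,3.2,-1.55,0,0,0,-1],[0,3.9,-1.8,0,0,0,-1],[0,4.6,-2.0,0,0,0,-1],[0,5.3,-2.15,0,0,0,-1],[0,6.0,-2.3,0,0,0,-1],[0,6.7,-2.4,0,0,0,-1],[0,7.2,-2.5,0,0,0,-1],[0,7.6,-2.55,0,0,0,-1],[0,8.0,-2.6,0,0,0,-1],[0,8.4,-2.6,0,0,0,-1],[0,8.4,-2.6,0,0,0,-1],[0,8.4,-2.6,0,0,0,-1]]
  ]
}}

```text
time_s: 19.08
position: [0.5141, -0.0083, 0.2288]
tcp_rot: [[-0.967, -0.254, 0.004], [-0.254, 0.967, -0.005], [-0.003, -0.006, -1.0]]
force: [-0.0, -3.5, 5.4]
opening: 0.301
grasp_force: 30.0
```

Call:
{"api": "apply_moves", "payload": {
  "steps": [
    [[0,0.3,0,0,0,0,-1],[0,0.6,0,0,0,0,-1],[0,0.9,0,0,0,0,-1],[0,1.1,0,0,0,0,-1],[0,1.1,0,0,0,0,-1],[0,1.1,0,0,0,0,-1]]
  ]
}}

```text
time_s: 19.82
position: [0.5112, 0.0028, 0.2284]
tcp_rot: [[-0.967, -0.253, 0.004], [-0.253, 0.967, -0.003], [-0.003, -0.004, -1.0]]
force: [0.8, -3.8, 5.7]
opening: 0.3
grasp_force: 30.0
```

Call:
{"api": "apply_moves", "payload": {
  "steps": [
    [[0,0.1,0,0,0,0,-1],[0,0.2,0,0,0,0,-1],[0,0.2,0,0,0,0,-1],[0,0.2,0,0,0,0,-1]]
  ]
}}

```text
time_s: 20.32
position: [0.5107, 0.0047, 0.2283]
tcp_rot: [[-0.967, -0.253, 0.004], [-0.253, 0.967, -0.003], [-0.003, -0.004, -1.0]]
force: [1.2, -4.0, 6.7]
opening: 0.297
grasp_force: 30.0
```

Call:
{"api": "apply_moves", "payload": {
  "steps": [
    [[0,0.1,0,0,0,0,-1],[0,0.15,0,0,0,0,-1],[0,0.2,0,0,0,0,-1],[0,0.2,0,0,0,0,-1]]
  ]
}}

```text
time_s: 20.82
position: [0.5105, 0.0056, 0.2282]
tcp_rot: [[-0.967, -0.254, 0.004], [-0.254, 0.967, -0.006], [-0.002, -0.006, -1.0]]
force: [0.1, -7.5, 6.0]
opening: 0.303
grasp_force: 30.0
```

Contact has begun: the force rose from 4 to 7.5 N. I'll press about 5 N more and settle.

Call:
{"api": "apply_moves", "payload": {
  "steps": [
    [[0,0.05,0,0,0,0,-1],[0,0.1,0,0,0,0,-1],[0,0.15,0,0,0,0,-1],[0,0.15,0,0,0,0,-1],[0,0.15,0,0,0,0,-1],[0,0.15,0,0,0,0,-1]]
  ]
}}

```text
time_s: 21.58
position: [0.5104, 0.0058, 0.2282]
tcp_rot: [[-0.967, -0.254, 0.004], [-0.254, 0.967, -0.008], [-0.002, -0.009, -1.0]]
force: [0.1, -10.0, 3.1]
opening: 0.302
grasp_force: 30.0
```

Run:
```python
from h import *
st();s=bot.read_state();F=s["force"];print("F along Y",F@Y,"X",F@X,"moment",s["moment"]);d=s["position"]-O;print("stand xyz",d@X,d@Y,d[2])
im=bot.capture("side");ms=bot.camera_model("side")
c=im[170:280,290:400].astype(int)
for n,mk in(("yellow",(c[...,2]>110)&(c[...,0]<60)&(c[...,1]>70)),("red",(c[...,2]>100)&(c[...,1]<55)&(c[...,0]<55))):
  nn,_,q,ce=cv2.connectedComponentsWithStats(mk.astype(np.uint8));print(n,[(q[i,:]+[290,170,0,0,0]).tolist() for i in range(1,nn) if q[i,4]>15])
print("exp sleeve base/top",proj(ms,SEAT),proj(ms,SEAT+.055*Z))
b=O+.055*Z;kq=b+.12*Y+.125*Z;print("exp toe",proj(ms,kq-.07*Z-.01*X),"foot",proj(ms,kq-.105*Z))
```

```text
21.575 [0.5104 0.0058 0.2282] y [-0.254  0.967 -0.009] z [ 0.004 -0.008 -1.   ] F [  0.1 -10.    3.1] open 0.30196793964696705 30.002208352088928
F along Y -9.694241191019916 X -2.403282958004131 moment [-2.18612393 -0.16475117  0.09303975]
stand xyz -0.04976647724918916 0.0015351080161320478 0.22823661580159021
yellow [[350, 170, 50, 55, 1898], [323, 185, 6, 9, 30], [332, 230, 11, 17, 153], [351, 233, 7, 16, 87]]
red [[290, 170, 40, 4, 131], [290, 183, 4, 4, 16]]
exp sleeve base/top [336.73756424 245.8174337 ] [337.29612516 228.94340901]
exp toe [334.54560118 218.29815549] foot [337.29612516 228.94340901]
```

Call:
{"api": "apply_moves", "payload": {
  "steps": [
    [[0,0.08,0,0,0,0,-1],[0,0.16,0,0,0,0,-1],[0,0.16,0,0,0,0,-1],[0,0.16,0,0,0,0,-1],[0,0.16,0,0,0,0,-1],[0,0.16,0,0,0,0,-1],[0,0.16,0,0,0,0,-1]]
  ]
}}

```text
time_s: 22.5
position: [0.5104, 0.006, 0.2283]
tcp_rot: [[-0.967, -0.254, 0.005], [-0.254, 0.967, -0.01], [-0.002, -0.011, -1.0]]
force: [1.2, -13.8, 3.9]
opening: 0.301
grasp_force: 30.0
```

```bash
python3 -c "
from rig import bot
print(bot.hand_in())"
```

```text
the job is handed in; nothing more can be done
None
```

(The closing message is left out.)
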